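# Hold the exposure unit's shutter open

### The arm

A 6-joint arm with a two-finger parallel gripper is mounted at the origin on the work surface. World frame = base frame: x ahead of the robot, y to its left, z up, the work surface at z = 0. Lengths are in m, angles in degrees, forces in N, time in s.
With the tool pointing down it reaches from about 0.325 to 0.775 m from the base axis. Payload 5.5 kg.
Tool frame: the origin (TCP) lies at the centre of the arm's flange, where the gripper is bolted on; the fingertips stand 182 mm ahead of it and the grasp point (between the pads) lies 163 mm ahead of it; z points along the fingers, y is the direction in which the jaws open and shut (so a half turn about z gives the same grasp; the last joint's range is limited). The gripper opens to 88 mm and grips with 3 to 60 N. Pads are 20 mm wide; open, the fingers measure 115 mm over their backs; the gripper's body (75 mm by 178 mm) begins 61 mm behind the grasp point.
Start: joints at [-79.395, 5.22, 70.514, -0, 104.267, -3.249], TCP at [0.144, -0.583, 0.405] pointing down, gripper open.
Joint ranges: [-164.24, 164.24], [-49.07, 125.15], [9.68, 141.18], [-86.29, 266.29], [3.28, 154.24], [-151.56, 151.56]. Speed limits (degrees/s): [147.25, 147.25, 172.46, 180, 180, 180].

### API

Orientations are given as [roll, pitch, yaw] about the fixed x, y, z axes, in that order (R = Rz(yaw) Ry(pitch) Rx(roll)).
In Python, from station import r gives the robot as it stands. The module is installed in compiled form; this text tells all that it offers. Calls block until the motion is done:
- r.reach(position, orientation): joint-space move of the TCP to a pose.
- r.servo_line(position, rotation=None, speed=0.15): straight line of the TCP; rotation=None keeps the orientation; speed is the mean speed in m/s.
- r.move_joints(angles): joint-space move.
- r.let_go() and r.grab(squeeze=None): open the fingers fully, or close them until they stop; squeeze is the grip in N (None keeps the last).
- r.wait(seconds).
- r.inverse_kinematics(position, orientation): joint angles nearest the present ones, or None.
- r.sense(): the state.
- r.snapshot(name): name is "side" or "top" or "wrist"; returns a dict with "frame" (384x512x3 uint8, red, green, blue), "fx", "fy", "cx", "cy" (pixels), "R" (3x3) and "t" (3): a world point X has camera coordinates R X + t. Camera axes: x right, y down, z forward; pixel columns grow to the right and rows downward; lengths in m; the calibration is good to about 2 mm. A picture is of the moment at which its call begins. There is no depth.
A pose or a line that the arm cannot do raises r.IKError and nothing moves.
- r.hand_in(): hands the job in, once; it reports no verdict.
The state is a dict: "clock": time; "joints": joint angles; "joint_vel": joint speeds; "joint_torque": joint torques, N m; "tcp_pos": TCP position; "orientation": TCP orientation; "contact_force": force on the tool from outside, world axes, zero at the start; "torque": the same for the moment, N m; "opening": finger opening in m.
Only numpy, scipy, OpenCV 4.12 (cv2) and the standard library are available. Lean on these libraries where they do the work, as an engineer would, in place of code of your own. Each camera call takes 0.05 s, during which the arm holds its last target. There are 200 camera calls.

### The job

Start the exposure: first swing the small steel door on the front of the exposure unit wide open by its upright handle, then lift the safety catch in front of the lever up and all the way over to the side, and then pull the shutter lever by its sideways grip towards you to its stop with the gripper. The lever springs back when let go, so keep holding it fully pulled: you finish while still holding it, with door and catch left open. Leave the ink tub, the pail and the squeegee on the table where they are.

Things in the scene. Friction and masses are not known exactly. Their poses are not given: they have to be found in the camera images.
- unit: the exposure unit, fixed, placed differently each time: grey lamp box (300 x 460 mm, 101 mm high; wooden screen frame on top up to 123 mm), on its front a small open-topped bay (170 mm wide, side walls 72 mm high). Origin on the table in the middle of the bay, under the lever's pivot axis; x points to the lamp box (away from the robot), y left, z up. Lamp box from x = 120 mm, door at x = -52 mm.
- door (a joint): angle of the bay's door, rad: 0 shut, 1.75 wide open (stop); may start a little ajar. Steel panel 165 mm wide, 10 mm thick, top edge 120 mm above the table, hinged at its left (+y) edge about an upright axis; its free right edge swings out towards the robot. Light friction, stays where left. Shut, it blocks the lever's way.
- door_handle (a point): grip point of the door's handle, 137 mm above the table: the free upper end of an upright round steel bar, 12 mm thick, standing 46 mm in front of the panel's middle plane and 140 mm from the hinge; the bar's top is 18 mm above this point, the upper of its two stand-offs to the panel is 31 mm below it. Turns with the door; z up.
- door_hinge (a point): a point on the door's upright hinge axis, at the height of the handle's grip point
- catch (a joint): angle of the safety catch, rad: 0 lying level across in front of the lever's stem (locked), 1.57 straight up, 2.3 tipped over to the right (-y) against its stop. Flat steel arm, 85 mm from hinge to end, 14 mm high, 8 mm thick, 105 mm above the table, hinged at its right end about a level axis along the unit's x. About 70 g; past upright it falls to its stop and stays. Blocks the lever while down.
- catch_pin (a point): grip point on the catch's pin: a level round black pin, 12 mm thick, that sticks out from the arm towards the robot, along the unit's -x, 75 mm from the hinge axis; this point is on the pin's axis 30 mm in front of the arm's middle plane, 14 mm behind the pin's free end. 105 mm above the table with the catch down.
- catch_hinge (a point): the point on the catch's hinge axis at the same distance in front of the arm as catch_pin (the pin circles about it at 75 mm radius, in the unit's y-z plane)
- lever (a joint): angle of the shutter lever, rad: 0 at rest, leaning 0.35 rad back towards the lamp box; 1.05 fully pulled towards the robot (stop), leaning 0.7 rad forward. A spring returns it: about 2 N at the grip at rest, 6 N at the stop.
- lever_grip (a point): grip point of the lever, an upside-down L: a 14 mm round steel stem (at the unit's y = -20 mm) with a level round black grip bar on top, 16 mm thick, along the unit's y, sticking out to the left. The point is on the bar's axis, 45 mm left of the stem, 38 mm short of the bar's left end, 160 mm from the pivot axis; 180 mm above the table at rest, 152 mm fully pulled.
- lever_pivot (a point): point of the lever's pivot axis (which runs along the unit's y) 30 mm above the table, in the same plane across the axis as lever_grip, which circles about it at 160 mm radius
- ink_tub: bystander: closed white tub, 84 mm across, 100 mm high, standing beside the unit; origin under its centre
- pail: bystander: small open white pail, 100 mm across, 100 mm high, standing beside the unit; origin under its centre
- squeegee: bystander: wooden squeegee with rubber blade up, 240 x 28 mm, 105 mm high, standing on its wooden edge on the table; origin under its centre, long along its x

How it is judged:
By the outcome, as a careful person would: the job done as asked, in the order asked, and still so for the second after the job is handed in, while the arm keeps its last pose, push and grip.
It also fails if it takes over 72 s, if anything falls off the work surface, if the arm or the gripper's body presses on something with over 40 N, if the wrist force passes 120 N, or if a joint passes its speed limit or range.

## Working session

There is one attempt and no reset: what is moved stays moved. The work goes in short steps, each a Python script; the robot and the scene stay as the last script left them, time stands still between calls to the robot, and variables do not carry over. Pictures are saved under pics/ and viewed, about 8 in all and at most 12, crops included, and the job is handed in when it is done.

```bash
mkdir -p pics; python3 - <<'E'
from station import r
import cv2,numpy as np,pickle
d={}
for n in("side","top"):
    s=r.snapshot(n); d[n]=s; print(n,s["fx"],s["cx"],s["cy"],np.round(s["R"],3).tolist(),np.round(s["t"],3), np.round(-np.array(s["R"]).T@s["t"],3))
    cv2.imwrite(f"pics/{n}0.png",cv2.resize(s["frame"][:,:,::-1],(800,600),interpolation=cv2.INTER_CUBIC))
pickle.dump(d,open("s0.pkl","wb"))
print(r.sense())
E
```

```text
side 378.55014361705474 254.50414303066685 191.874089111588 [[-0.992, -0.128, -0.002], [-0.093, 0.73, -0.677], [0.088, -0.671, -0.736]] [0.515 0.154 1.173] [0.422 0.741 0.968]
top 467.93170120465425 254.6487509776201 206.42139681943843 [[-0.083, -0.997, -0.003], [-0.976, 0.082, -0.2], [0.199, -0.014, -0.98]] [-0.004  0.534  1.434] [ 0.235 -0.027  1.512]
{'clock': 0.1, 'joints': array([-7.93950015e+01,  5.26053000e+00,  7.05726857e+01, -2.66802067e-03,
        1.04267109e+02, -3.24867240e+00]), 'joint_vel': array([-0.08588248, -0.06385529, -0.10340414,  0.11977957, -0.05484668,
        0.02639929]), 'joint_torque': array([ 3.16976228e-03, -4.47859383e+01, -4.07568169e+01,  7.00763706e-02,
        2.84436950e-02, -1.04880562e-04]), 'tcp_pos': array([ 0.14366829, -0.58261015,  0.40362415]), 'orientation': array([-1.79899690e+02, -3.10264105e-03,  1.38530129e+01]), 'contact_force': array([-0.26300531, -0.68646218,  0.0022086 ]), 'torque': array([-0.08640002, -0.0223956 ,  0.00976432]), 'opening': 0.08793936291841448}
```

View pics/side0.png

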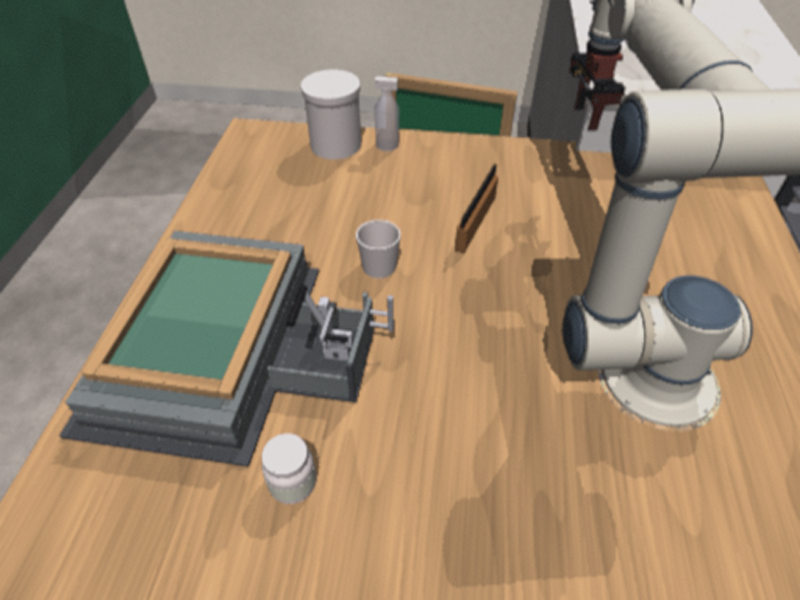

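View pics/top0.png

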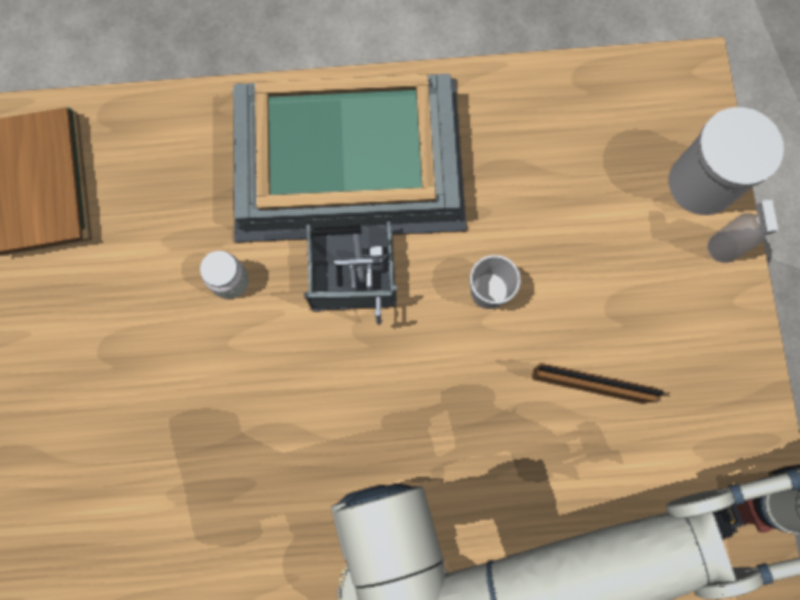

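The side view shows the unit with its bay facing the robot. The handle is at about (391,315) and the lever and catch are near (330,325). In the top view the bay is at (350,265), the handle at (378,312), the tub at (222,272), the pail at (495,282) and the squeegee at (600,385). I'll get a rough unit pose first, then a closer wrist view.

```bash
cat > h.py <<'E'
import numpy as np,cv2,pickle
from scipy.spatial.transform import Rotation as Ro
def ray(s,p):
    R=np.array(s["R"]);d=R.T@np.array([(p[0]-s["cx"])/s["fx"],(p[1]-s["cy"])/s["fy"],1.]);return -R.T@s["t"],d/np.linalg.norm(d)
def onz(s,p,z):
    c,d=ray(s,p);return c+d*(z-c[2])/d[2]
def tri(obs):
    A=0;b=0;rs=[ray(s,p) for s,p in obs]
    for c,d in rs:
        P=np.eye(3)-np.outer(d,d);A=A+P;b=b+P@c
    X=np.linalg.solve(A,b);return X,[float(np.linalg.norm((np.eye(3)-np.outer(d,d))@(X-c))) for c,d in rs]
def proj(s,X):
    c=np.array(s["R"])@X+s["t"];return np.array([s["fx"]*c[0]/c[2]+s["cx"],s["fy"]*c[1]/c[2]+s["cy"]])
E
python3 - <<'E'
from h import *
d=pickle.load(open("s0.pkl","rb"));k=.64
T,S=d["top"],d["side"]
f=T["frame"].astype(int); m=((f[...,1]>f[...,0]+25)).astype(np.uint8);m[200:]=0
c=max(cv2.findContours(m,0,2)[0],key=cv2.contourArea)
P=np.array([onz(T,p[0],.115)[:2] for p in c],np.float32);rr=cv2.minAreaRect(P);print("glass",rr)
print("handle",tri([(T,(378*k,312*k)),(S,(391*k,315*k))]))
# bay front/left/right corners at 72mm, lamp box front
for p in [(308,305),(393,305),(305,228),(391,225)]: print("bay",onz(T,(p[0]*k,p[1]*k),.072))
for n,p,z in [("tub",(220,266),.1),("pail",(495,278),.1),("sq",(538,368),.1),("sq",(662,393),.1)]:print(n,onz(T,(p[0]*k,p[1]*k),z))
E
```

```text
glass ((0.9087830185890198, 0.03270740061998367), (0.3046340048313141, 0.21265193819999695), 88.21067810058594)
handle (array([ 0.53974409, -0.00945972,  0.1029219 ]), [0.0066232800305900934, 0.006623280030590357])
bay [0.57958129 0.13008597 0.072     ]
bay [ 0.56521151 -0.04106007  0.072     ]
bay [0.74295424 0.12670519 0.072     ]
bay [ 0.73451898 -0.05080098  0.072     ]
tub [0.66768315 0.29810292 0.1       ]
pail [ 0.59683241 -0.24808628  0.1       ]
sq [ 0.40993277 -0.31159642  0.1       ]
sq [ 0.34163102 -0.54420682  0.1       ]
```

```bash
python3 - <<'E'
from h import *
from station import r
d={}
for i,p in enumerate([(.50,.10,.47),(.52,-.06,.47)]):
    r.reach(p,[180,0,0]); s=r.snapshot("wrist"); d[i]=s
    print(np.round(-np.array(s["R"]).T@s["t"],3),np.round(s["R"],2).tolist(),s["fx"],r.sense()["clock"],r.sense()["joints"].round())
    cv2.imwrite(f"pics/w{i}.png",cv2.resize(s["frame"][:,:,::-1],(800,600),interpolation=cv2.INTER_CUBIC))
pickle.dump(d,open("w.pkl","wb"))
E
```

```text
[0.578 0.099 0.45 ] [[-0.0, -1.0, -0.0], [-0.96, 0.0, 0.28], [-0.28, 0.0, -0.96]] 341.2831437122107 2.875 [  7.  -7.  76.  -0. 111.  97.]
[ 0.598 -0.061  0.451] [[-0.0, -1.0, -0.0], [-0.96, 0.0, 0.28], [-0.28, 0.0, -0.96]] 341.2831437122107 3.6083 [-10.  -5.  74.   0. 111.  80.]
```

View pics/w0.png

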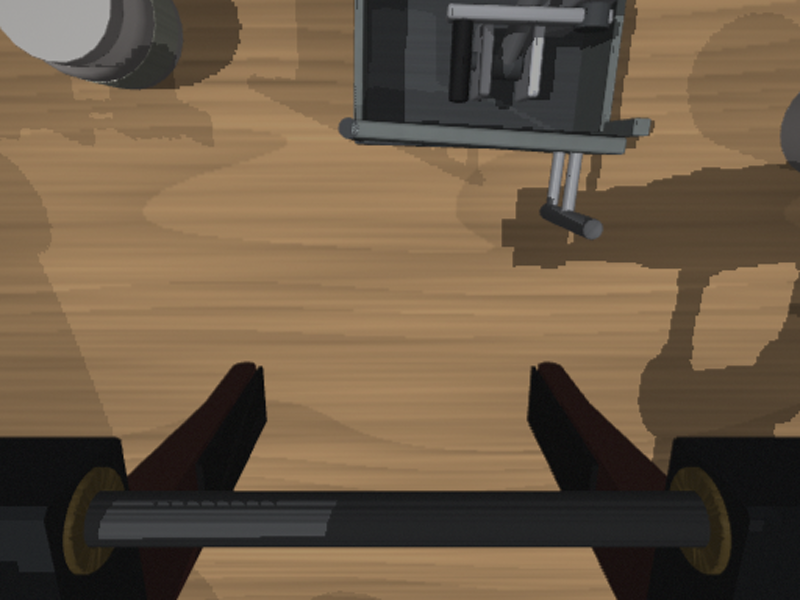

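View pics/w1.png

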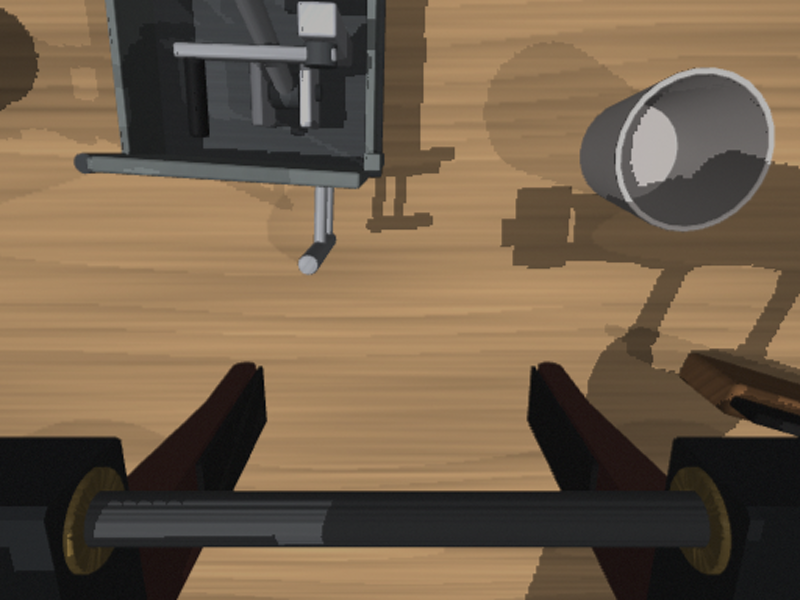

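The wrist views show:

| Feature | w0 | w1 |
|---|---|---|
| Handle top | (593,229) | (308,265) |
| Hinge end | (347,127) | (83,162) |
| Black catch pin, free end | (458,98) | (199,132) |
| Catch arm, left end | (450,12) | (176,49) |
| Catch arm, right end | (597,12) | (318,52) |

The door is slightly ajar.

```bash
python3 - <<'E'
from h import *
d=pickle.load(open("w.pkl","rb"));k=.64
P={}
for n,a,b in [("handle_top",(593,229),(308,265)),("hinge",(347,127),(83,162)),("pin_end",(458,98),(199,132)),("pin_root",(460,24),(196,60)),("arm_left",(450,10),(176,48)),("arm_right",(597,10),(318,53)),("panel_right_top",(625,143),(360,184)),("wallR_back",(622,18),(382,20))]:
    a=(a[0]*k,a[1]*k);b=(b[0]*k,b[1]*k)
    X,e=tri([(d[0],a),(d[1],b)]);P[n]=X;print(n,X.round(4),np.round(e,4))
v=P["panel_right_top"]-P["hinge"];print("door dir",np.degrees(np.arctan2(v[1],v[0])),np.linalg.norm(v[:2]))
v=P["arm_left"]-P["arm_right"];print("arm dir yaw",np.degrees(np.arctan2(v[1],v[0]))-90,np.linalg.norm(v))
h=(P["handle_top"]-P["hinge"])[:2];print("handle-hinge",h,np.linalg.norm(h))
v=P["pin_root"]-P["pin_end"];print("pin yaw",np.degrees(np.arctan2(v[1],v[0])))
# wall edges at z=.072, w1
for q in [(110,0),(125,150),(378,0),(372,150)]:print(onz(d[1],(q[0]*k,q[1]*k),.072).round(4))
E
```

```text
handle_top [ 0.5355 -0.0099  0.155 ] [0.0002 0.0002]
hinge [0.5909 0.1279 0.1199] [0.0001 0.0001]
pin_end [0.6081 0.0617 0.1054] [0.0003 0.0003]
pin_root [0.6497 0.0611 0.0996] [0.0003 0.0003]
arm_left [0.6545 0.0683 0.1108] [0.0002 0.0002]
arm_right [ 0.6524 -0.0145  0.1141] [0.001 0.001]
panel_right_top [ 0.5797 -0.0375  0.1183] [0.0019 0.0019]
wallR_back [ 0.6705 -0.0504  0.0595] [0.0093 0.0093]
door dir -93.85137539554277 0.16575100990690178
arm dir yaw -1.4509123358384954 0.08287644667987151
handle-hinge [-0.05532003 -0.13786647] 0.14855123120845526
pin yaw -0.7117657035543191
[0.689  0.1216 0.072 ]
[0.5978 0.1253 0.072 ]
[ 0.6887 -0.0482  0.072 ]
[ 0.5977 -0.0432  0.072 ]
```

The points match the text: handle top at 155 mm, hinge radius 148 mm, pin at 105 mm. The unit yaw is about -1.8°, its origin about (0.640, 0.044), and the door about 2° ajar. Next I'll open the door.

```bash
cat >> h.py <<'E'
def st(r,tag=""):
    s=r.sense();print(tag,"t%.1f"%s["clock"],s["tcp_pos"].round(4),"F",s["contact_force"].round(1),"op %.4f"%s["opening"],flush=True);return s
E
python3 - <<'E'
from h import *
from station import r
H=np.array([.5909,.1279]);h=np.array([-.0553,-.1375]);z=.300;y0=176.
r.reach([*(H+h),.40],[180,0,y0]);st(r,"above");r.servo_line([*(H+h),z],[180,0,y0],.12)
r.grab(25);s=st(r,"grip")
if s["opening"]<.009: raise SystemExit("missed")
th=1.74-.065
for a in np.linspace(0,th,15)[1:]:
    c,n=np.cos(-a),np.sin(-a);v=np.array([[c,-n],[n,c]])@h
    r.servo_line([*(H+v),z],[180,0,y0-np.degrees(a)],.15)
    s=st(r,"%.2f"%a)
    if np.linalg.norm(s["contact_force"])>30: print("force stop");break
E
```

```text
above t6.1 [ 0.5356 -0.0094  0.4001] F [ 0.4 -0.3 -0.4] op 0.0876
grip t8.3 [ 0.5357 -0.0094  0.3   ] F [ 1.2  1.8 -0.4] op 0.0112
0.12 t8.5 [ 0.5195 -0.0017  0.3   ] F [ 1.4  1.6 -0.7] op 0.0115
0.24 t8.8 [0.5048 0.0075 0.3   ] F [ 1.7  2.5 -1.4] op 0.0116
0.36 t9.1 [0.4913 0.0184 0.3   ] F [ 1.7  3.3 -1.9] op 0.0113
0.48 t9.3 [0.479  0.0311 0.3   ] F [ 2.5  2.6 -1.7] op 0.0116
0.60 t9.6 [0.4683 0.0451 0.3   ] F [ 1.9  1.  -2.3] op 0.0115
0.72 t9.9 [0.4593 0.0602 0.3   ] F [ 2.1  1.6 -1.3] op 0.0115
0.84 t10.2 [0.4522 0.0764 0.3   ] F [ 2.2  1.2 -2.2] op 0.0116
0.96 t10.4 [0.447  0.0934 0.3   ] F [ 2.5  0.3 -0.7] op 0.0114
1.08 t10.7 [0.444  0.1108 0.3   ] F [ 2.2 -0.  -2.2] op 0.0117
1.20 t11.0 [0.443  0.1285 0.3   ] F [ 3.  -0.5 -2.4] op 0.0116
1.32 t11.2 [0.4441 0.1461 0.3   ] F [ 3.6 -1.  -1.9] op 0.0113
1.44 t11.5 [0.4474 0.1635 0.3   ] F [ 2.9 -1.  -2.1] op 0.0118
1.56 t11.8 [0.4527 0.1804 0.3   ] F [ 3.3 -0.4 -0.8] op 0.0115
1.68 t12.1 [0.46   0.1965 0.3   ] F [ 3.  -2.1 -2. ] op 0.0113
```

The handle followed the full arc at low force. Now I'll release, retreat, and look at the lever, catch and door together.

```bash
python3 - <<'E'
from h import *
from station import r
r.let_go();p=r.sense()["tcp_pos"];r.servo_line([p[0],p[1],.42],None,.2)
d={}
for i,p in enumerate([(.62,.11,.47),(.62,-.02,.47)]):
    r.reach(p,[180,0,0]); r.wait(.1); s=r.snapshot("wrist"); d[i]=s
    cv2.imwrite(f"pics/v{i}.png",cv2.resize(s["frame"][:,:,::-1],(800,600),interpolation=cv2.INTER_CUBIC))
pickle.dump(d,open("v.pkl","wb"));st(r)
E
```

```text
t16.0 [ 0.62   -0.0187  0.4701] F [ 0.5 -0.7 -0.4] op 0.0880
```

View pics/v0.png

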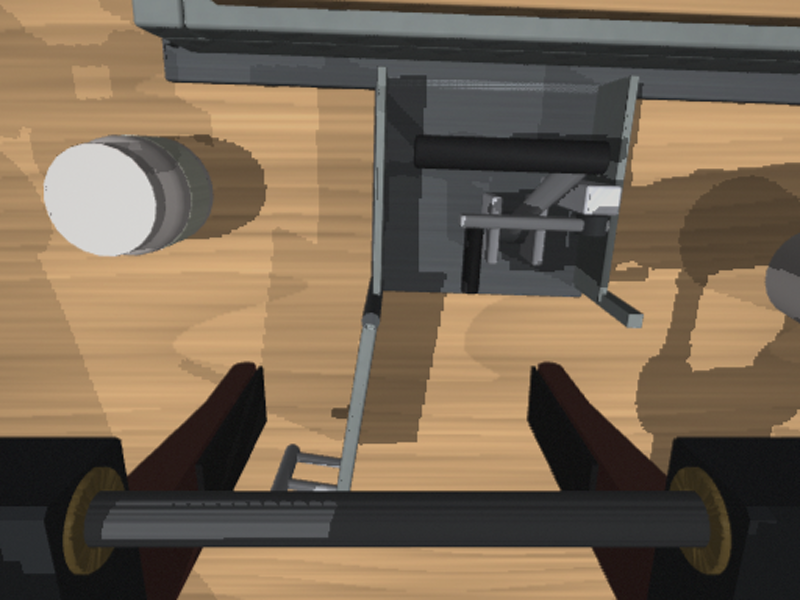

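View pics/v1.png

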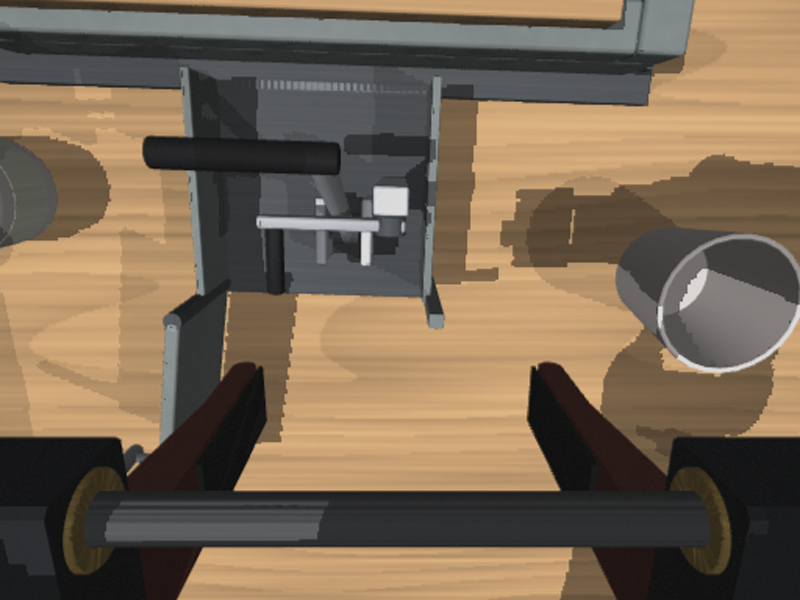

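The door is wide open. The lever bar runs from (414,150) to (610,157) in v0 and from (144,152) to (340,160) in v1. The pin end is at (472,288) in v0 and (276,291) in v1, and the catch hinge is at (595,226) in v0 and (390,227) in v1.

```bash
python3 - <<'E'
from h import *
d=pickle.load(open("v.pkl","rb"));k=.64;P={}
for n,a,b in [("barL",(414,151),(144,152)),("barR",(610,156),(339,158)),("pin_end",(472,290),(276,292)),("pin_root",(472,232),(275,234)),("hinge",(595,225),(392,226)),("doorfree",(345,490),(162,470))]:
    X,e=tri([(d[0],np.array(a)*k),(d[1],np.array(b)*k)]);P[n]=X;print(n,X.round(4),np.round(e,4))
y=np.radians(-1.8);R=np.array([[np.cos(y),-np.sin(y)],[np.sin(y),np.cos(y)]]);o=np.array([.6403,.0438])
for n,u in [("pin",None),("lever_grip exp",(.0549,.025)),("bar left exp",(.0549,.063)),("pulled exp",(-.103,.025))]:
    if u:print(n,o+R@u)
v=P["barL"]-P["barR"];print("bar yaw",np.degrees(np.arctan2(v[1],v[0]))-90,np.linalg.norm(v))
for n in P:print(n,"unit",(R.T@(P[n][:2]-o)).round(4))
E
```

```text
barL [0.6966 0.1019 0.1848] [0. 0.]
barR [0.6942 0.0083 0.1857] [0.0003 0.0003]
pin_end [0.6081 0.0604 0.1101] [0.0005 0.0005]
pin_root [0.6451 0.0607 0.1011] [0.0004 0.0004]
hinge [ 0.6512 -0.0163  0.1094] [0.0001 0.0001]
doorfree [0.4784 0.1446 0.1309] [0.0067 0.0067]
lever_grip exp [0.69595818 0.06706321]
bar left exp [0.69715179 0.10504446]
pulled exp [0.53813609 0.07202297]
bar yaw -1.4593855816979442 0.09356332727551396
barL unit [0.0544 0.0598]
barR unit [ 0.055  -0.0338]
pin_end unit [-0.0327  0.0156]
pin_root unit [0.0042 0.0171]
hinge unit [ 0.0128 -0.0597]
doorfree unit [-0.165   0.0956]
```

Everything agrees with the text: bar height 185 mm, yaw -1.5°, 38 mm beyond the grip point. Now the catch.

```bash
python3 - <<'E'
from h import *
from station import r
y=np.radians(-1.8);R=np.array([[np.cos(y),-np.sin(y)],[np.sin(y),np.cos(y)]]);o=np.array([.6403,.0438]);Q=[180,0,-1.8]
def tcp(a,up=0): return [*(o+R@[-.0187,-.059+.075*np.cos(a)]),.105+.003+.163+.075*np.sin(a)+up]
r.reach(tcp(0,.13),Q);r.servo_line(tcp(0),Q,.12);st(r,"down")
r.grab(15);s=st(r,"grip")
if not .009<s["opening"]<.016: raise SystemExit("check")
for a in np.linspace(0,2.25,16)[1:]:
    r.servo_line(tcp(a),Q,.12);s=st(r,"%.2f"%a)
    if np.linalg.norm(s["contact_force"])>25: print("force stop");break
else:
    r.let_go();r.wait(.3);r.servo_line(tcp(2.25,.12),Q,.2);st(r,"off")
s=r.snapshot("side");cv2.imwrite("pics/s1.png",cv2.resize(s["frame"][110:310,100:366,::-1],(798,600),interpolation=cv2.INTER_CUBIC))
E
```

```text
down t17.8 [0.6224 0.0604 0.2722] F [0.5 0.1 0.9] op 0.0882
grip t18.9 [0.6221 0.0612 0.271 ] F [0.5 5.3 0.3] op 0.0114
0.15 t19.2 [0.622  0.0603 0.2831] F [0.2 5.7 0.6] op 0.0115
0.30 t19.4 [0.6219 0.0579 0.2943] F [-1.4  6.7  1.9] op 0.0113
0.45 t19.7 [0.6217 0.054  0.3052] F [-1.6  7.3  3.7] op 0.0112
0.60 t19.9 [0.6215 0.0486 0.3154] F [-1.4  8.7  5.3] op 0.0114
0.75 t20.2 [0.6212 0.0418 0.3249] F [-2.7  9.9  7.6] op 0.0114
0.90 t20.4 [0.6209 0.0336 0.3334] F [-4.9  9.9 12. ] op 0.0117
1.05 t20.7 [0.6206 0.0235 0.3398] F [-4.3  6.3 11. ] op 0.0114
1.20 t20.9 [0.6203 0.0127 0.3443] F [-3.   3.6 10.5] op 0.0115
1.35 t21.2 [0.62   0.0014 0.3469] F [-2.4  1.6  8.9] op 0.0112
1.50 t21.4 [ 0.6197 -0.01    0.3478] F [-2.4  0.3  8. ] op 0.0113
1.65 t21.7 [ 0.6194 -0.0215  0.3471] F [-2.2  0.2  6.9] op 0.0115
1.80 t21.9 [ 0.6192 -0.0328  0.3446] F [-1.  -2.1  5.5] op 0.0115
1.95 t22.2 [ 0.6189 -0.0435  0.3407] F [-0.1 -3.2  4.2] op 0.0112
2.10 t22.4 [ 0.6186 -0.0531  0.3355] F [ 0.6 -3.2  4. ] op 0.0119
2.25 t22.7 [ 0.6184 -0.0621  0.3287] F [ 1.5 -2.9  2. ] op 0.0115
off t24.9 [ 0.6184 -0.0617  0.4481] F [-0.1  0.2 -0.9] op 0.0879
```

View pics/s1.png

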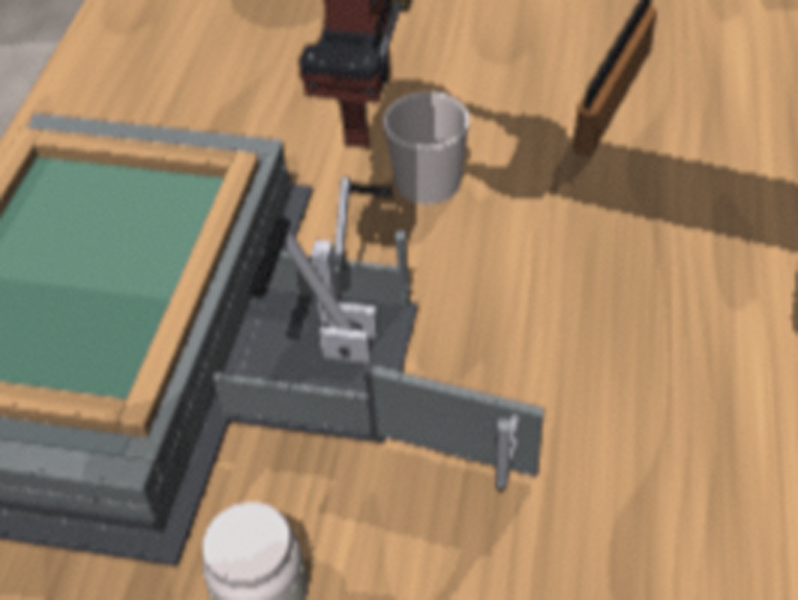

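The catch is tipped over to the right past upright, with its pin at (370,188), and the door stands wide open. Nothing else has moved. Now the lever.

```bash
python3 - <<'E'
from h import *
from station import r
y=np.radians(-1.8);R=np.array([[np.cos(y),-np.sin(y)],[np.sin(y),np.cos(y)]]);o=np.array([.6403,.0438]);Q=[180,0,88.2]
def tcp(a,up=0): return [*(o+R@[-.16*np.sin(a-.35),.024]),.03+.163+.16*np.cos(a-.35)+up]
r.reach(tcp(0,.10),Q);r.servo_line(tcp(0),Q,.12);st(r,"down")
r.grab(40);s=st(r,"grip")
if not .012<s["opening"]<.021: raise SystemExit("check")
for a in [*np.linspace(0,1.0,9)[1:],1.03,1.05,1.065,1.08]:
    r.servo_line(tcp(a),Q,.1);s=st(r,"%.3f"%a)
    if np.linalg.norm(s["contact_force"])>25: print("force stop");break
r.wait(.5);st(r,"hold")
s=r.snapshot("side");cv2.imwrite("pics/s2.png",cv2.resize(s["frame"][110:310,100:366,::-1],(798,600),interpolation=cv2.INTER_CUBIC))
E
```

```text
down t27.2 [0.6959 0.066  0.3447] F [ 0.1  0.7 -0. ] op 0.0875
grip t28.3 [0.6957 0.0661 0.3432] F [-2.9  0.8  0.6] op 0.0148
0.125 t28.7 [0.677  0.0666 0.3495] F [ 4.4 -0.1  1. ] op 0.0150
0.250 t29.0 [0.6575 0.0672 0.3537] F [ 4.8 -0.9  4.9] op 0.0153
0.375 t29.4 [0.6376 0.0679 0.3546] F [3.6 0.  6.8] op 0.0150
0.500 t29.7 [0.6177 0.0687 0.3529] F [4.  1.6 7.5] op 0.0153
0.625 t30.1 [0.5981 0.0694 0.3485] F [3.1 1.5 7.9] op 0.0148
0.750 t30.4 [0.5792 0.0701 0.3416] F [4.2 1.6 6.4] op 0.0150
0.875 t30.8 [0.5614 0.0708 0.3323] F [3.5 2.3 5.2] op 0.0150
1.000 t31.1 [0.5447 0.0713 0.3209] F [3.7 3.8 5.2] op 0.0152
1.030 t31.4 [0.5412 0.0714 0.3181] F [3.4 2.7 5.2] op 0.0152
1.050 t31.6 [0.5388 0.0715 0.316 ] F [5.  3.5 4.7] op 0.0153
1.065 t31.9 [0.5372 0.0715 0.3149] F [6.1 3.1 5.3] op 0.0150
1.080 t32.1 [0.5362 0.0715 0.3147] F [9.4 2.3 8.2] op 0.0150
hold t32.6 [0.5363 0.0715 0.3148] F [8.4 3.9 8.8] op 0.0150
```

View pics/s2.png

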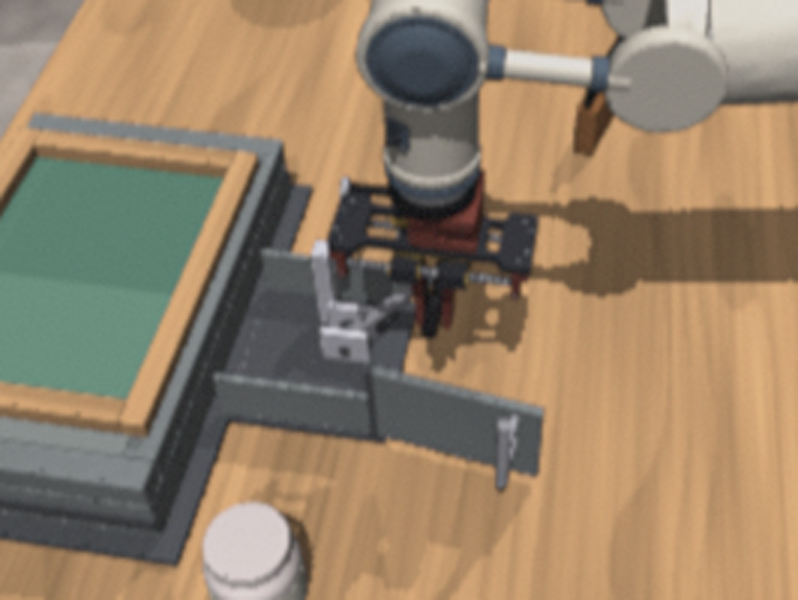

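The lever is pulled with the fingers still around the bar, and the tub and squeegee look as before. I'll press slightly further to confirm this is the stop.

```bash
python3 - <<'E'
from h import *
from station import r
y=np.radians(-1.8);R=np.array([[np.cos(y),-np.sin(y)],[np.sin(y),np.cos(y)]]);o=np.array([.6403,.0438]);Q=[180,0,88.2]
def tcp(a,up=0): return [*(o+R@[-.16*np.sin(a-.35),.024]),.03+.163+.16*np.cos(a-.35)+up]
for a in [1.095,1.11,1.125]:
    r.servo_line(tcp(a),Q,.05);r.wait(.3);s=st(r,"%.3f"%a)
    if np.linalg.norm(s["contact_force"])>22: break
T=r.snapshot("top");t0=pickle.load(open("s0.pkl","rb"))["top"]
for n,X in [("tub",(.668,.298,.1)),("pail",(.597,-.248,.1)),("sq",(.376,-.428,.1))]:
    u,v=proj(T,np.array(X)).astype(int);a,b=[f["frame"][v-25:v+25,u-25:u+25].astype(float).mean(2).astype(np.float32) for f in(t0,T)]
    print(n,cv2.phaseCorrelate(a,b,cv2.createHanningWindow((50,50),cv2.CV_32F)))
cv2.imwrite("pics/t2.png",cv2.resize(T["frame"][100:300,100:430,::-1],(800,485),interpolation=cv2.INTER_CUBIC))
E
```

```text
1.095 t33.2 [0.5353 0.0715 0.3147] F [14.7  3.7 10.9] op 0.0151
1.110 t33.8 [0.5344 0.0715 0.3147] F [19.7  2.6 13.7] op 0.0149
tub ((-0.1701198619180495, 0.030352833207537344), 0.9320033409118652)
pail ((-0.006988060558445142, 0.041276367934973024), 0.9934114902496338)
sq ((0.007089656608371797, 0.11552792298671832), 0.9416863578796387)
```

View pics/t2.png

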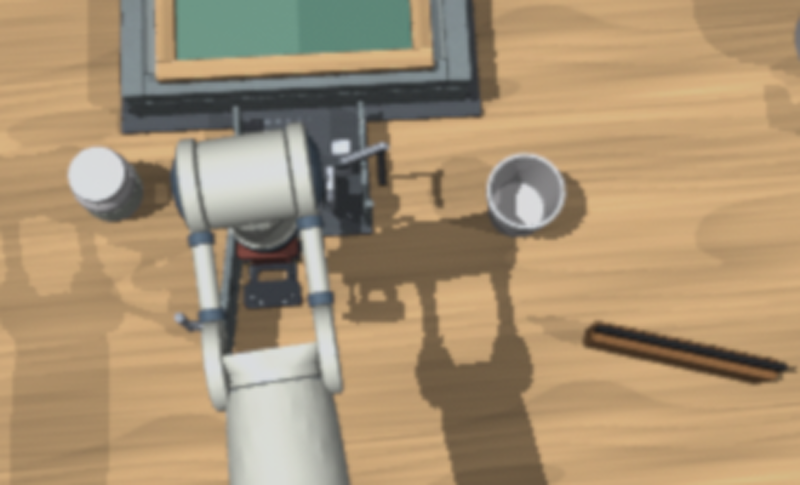

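The force rises about 5 N per step with under 1 mm of travel, so the lever is on its stop. In the top view the catch lies over to the right at (365,155), the door is open with its handle at (185,320), and the tub, pail and squeegee haven't moved. Handing in.

```bash
python3 - <<'E'
from h import *
from station import r
st(r);r.hand_in()
E
```

```text
t33.8 [0.5344 0.0715 0.3146] F [18.7  3.6 14. ] op 0.0152
the job is handed in; nothing more can be done
```

I opened the door, tipped the safety catch over to the right, and pulled the shutter lever to its stop. I handed in at 33.8 s while still gripping it.

- **Door:** I swung it by its handle to about 1.74 rad, just short of the 1.75 stop. It still stands wide open in the last top view.
- **Catch:** I carried it to about 2.25 rad, well past upright, and let go. It still lies over to the right in the last top view.
- **Lever:** Past about 1.07 rad on my arc, each extra step moved the lever less than 1 mm and raised the force. That is slightly beyond the nominal 1.05, which fits a couple of millimetres of measuring error. At hand-in the wrist force was about 24 N and the opening 15 mm, so the fingers were still on the bar.
- **Tub, pail and squeegee:** Comparing the first and last top views showed shifts of less than 0.2 pixel, so none of them moved.

No check failed. The largest disagreement was the lever bar's height, which I measured at 185 mm against the 180 mm given. I grasped at 180 mm and the grip held.

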